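# Spin-check the coating turntable and park it on its pointer

### The job

Check that the coating turntable runs freely: with the fingertips, give the upright peg on its wheel one good flick so that the wheel spins anticlockwise (seen from above), and let it coast untouched until the peg has gone past the pointer at least twice. Then brake the wheel with a fingertip so that it comes to rest with the peg in line with the pointer, and take the hand away. Only push and press: do not pinch the peg, do not lift or shift the turntable, and leave the things around it alone.

Things in the scene. Friction and masses are not known exactly. Their poses are not given: they have to be found in the camera images.
- turntable: Turntable standing loose on the bench: grey cast base (190 mm across, 3.5 kg, rubber feet) under a flat horizontal wheel. Origin: on the vertical wheel axis, at the underside of the feet; z up. Its -x axis points from the wheel axis to the fixed pointer, a dark steel point on a grey bracket just outside the rim, which reaches 168 mm from the axis and is nowhere higher than 69 mm.
- hub (a point): On the wheel axis, level with the wheel's flat face, 72 mm above the bench. The wheel is pale bare aluminium, 250 mm across, rim 9 mm thick; a low nut (34 mm across, 8 mm high) sits in the middle and one peg near the rim; between them (17 to 96 mm from the axis) the face is bare and can be pressed. It weighs 0.9 kg (about 0.007 kg m2).
- wheel (a joint): Angle of the wheel, rad, unlimited; grows anticlockwise seen from above; 0 and every multiple of 6.283 is the peg in line with the pointer. Starts between -4.2 and -1.2: the peg first passes the pointer at 0, the second time at 6.28. The bearing is very free: at 3 rad/s it coasts about 20 s, losing some 0.15 rad/s each second; stopped, it stays where it is.
- peg (a point): Centre of the top of the dark steel peg that stands upright on the wheel's face: 18 mm diameter, 35 mm high, its axis 105 mm from the wheel axis, its top 107 mm above the bench. A short dark line on the face runs from it to the rim.
- park (a point): Fixed on the base: where peg is when the peg is exactly in line with the pointer (105 mm from the wheel axis, towards the pointer, 107 mm above the bench).
- pointer (a point): Tip of the dark steel pointer, 130 mm from the wheel axis, 69 mm above the bench (3 mm below the wheel's face).
- tape: Bystander: roll of masking tape lying flat, 100 mm across, 25 mm high; origin at the centre of its underside.
- bolt_tin: Bystander: open round tin of bolts, about 85 mm across, 36 mm high; origin at the centre of its underside.
- glue_bottle: Bystander: small bottle, 40 mm across, 95 mm high; origin at the centre of its underside.
- tub: Bystander: lidded plastic mixing tub, 100 mm across, 77 mm high; origin at the centre of its underside.

How it is judged:
On the way, in this order (a step that is already met when the one before it is completed fails the run):
1. the wheel spins freely anticlockwise, faster than 1.2 rad/s, with nothing touching it, before the peg's second pass of the pointer (velocity of joint wheel above 1.2 rad/s and value of joint wheel below 5.5 rad and contact force between each of the fingers, the arm and turntable below 0.05 N), for 0.3 s.
2. coasting and untouched, the peg has passed the pointer for the second time (value of joint wheel above 6.3 rad and velocity of joint wheel above 0.1 rad/s and contact force between each of the fingers, the arm and turntable below 0.05 N), for 0.02 s.
3. a fingertip touches it to brake it (contact force between the fingers and turntable above 0.05 N).
At the end, for the whole second after the job is handed in: After at least two passes of the pointer the wheel is at rest (under 0.05 rad/s) with the peg within 12 mm (about 6.5 degrees) of the position in line with the pointer; the turntable stands on the bench within 30 mm of where it was (horizontal distance between peg and park below 0.012 m and value of joint wheel above 6 rad and velocity of joint wheel between -0.05 and 0.05 rad/s and distance of turntable from where it was at the start of the episode below 0.03 m and angle between turntable's own z axis and vertical below 0.05 rad); the robot touches nothing.
It fails at once if the wheel is touched while it should be coasting (joint between 0.8 rad past the pointer's first pass and the second pass) (value of joint wheel between 0.8 and 6.25 rad and contact force between the fingers and turntable above 0.05 N).
It fails at once if the turntable is lifted, tipped or pushed away (8 mm up, 0.1 rad, 30 mm) (height (world z) of turntable above 0.008 m or angle between turntable's own z axis and vertical above 0.1 rad or distance of turntable from where it was at the start of the episode above 0.03 m).
It fails at once if the peg is pinched between the fingers (horizontal distance between the grasp point and peg below 0.01 m and height (world z) of the grasp point below 0.121 m and contact force between the fingers and turntable above 0.5 N).
It fails at once if a thing around the turntable is moved more than 20 mm (distance of any of tape, bolt_tin, glue_bottle, tub from where it was at the start of the episode above 0.02 m).
It also fails if it takes over 42 s, if anything falls off the work surface, if the arm or the gripper's body presses on something with over 40 N, if the wrist force passes 120 N, or if a joint passes its speed limit or range.

### The arm

A 7-joint arm with a two-finger parallel gripper is mounted at the origin on a cart in front of the work surface, level with it; the furniture and walls round the work are solid. World frame = base frame: x ahead of the robot, y to its left, z up, the work surface at z = 0. Lengths are in m, angles in rad, forces in N, time in s.
With the tool pointing down it reaches from about 0.4 to 0.85 m from the base axis. Payload 4.5 kg.
Tool frame: the origin (TCP) lies midway between the tips of the shut fingers; the grasp point (between the pads) lies 19 mm behind it; z points along the fingers, y is the line along which they close (so a half turn about z gives the same grasp; the last joint's range is limited). The gripper opens to 88 mm and grips with 3 to 60 N. Pads are 18 mm wide; open, the fingers measure 123 mm over their backs; the gripper's body (75 mm by 187 mm) begins 45 mm behind the grasp point.
Start: joints at [-1.199, 0.689, -0.195, 1.565, 0.157, 0.902, -0.215], TCP at [0.207, 0.59, 0.208] pointing down, gripper open.
Joint ranges: [-3.01, 3.01], [-0.46, 2.08], [-1.47, 1.51], [0.13, 2.56], [-1, 4.14], [0.04, 2.09], [-2.66, 2.66]. Speed limits (rad/s): [2.57, 2.57, 3.14, 3.14, 3.14, 3.14, 3.14].

### API

Orientations are given as a unit quaternion [x, y, z, w].
In Python, from plant import r gives the robot as it stands. The module is installed in compiled form; this text tells all that it offers.
- The arm moves only by the tool step_arm, never from a script. Its argument "series" is a list of rows, each a list of 7 numbers: the shift along the world's x, y, z in mm, then the turn, a rotation vector about the world's x, y, z in rad, then the closure, from 0 (fully open) to 1 (shut). A call has 1 to 20 rows; each row shifts and turns the commanded pose from where the row before left it; what a row does not reach is not made up. A row lasts 1/10 s, in which the tool goes at most 50 mm and 8.59 degrees, less where a joint would pass 70% of its speed; a pose out of reach is approached as far as the arm can. A call is refused whole if a number of a shift passes 50 or a number of a turn 0.15, either way. A call with a gripper value outside its range is refused whole. The fingers move at their own pace and stop on an object; "force" is the grip in N (left out, the last holds). Time passes only in rows, so rows that do not move let the fingers close. It gives the time, the measured TCP pose, the force, the opening and the grip force at its end, in the units of the state.
- r.get_state(): the state, without advancing time (a new reading comes with each control period).
- r.snapshot(name): name is "side" or "top"; returns (picture, depth): 400x640x3 uint8, blue, green, red; 400x640 float32, m along the optical axis (not along the pixel's ray), 0 where there is no reading.
- r.get_calibration(name): a dict with "intrinsics" (3x3 intrinsics, pixels), "pose" (4x4, takes a point from camera to world coordinates). Camera axes: x right, y up, looking along -z (the intrinsics and any distortion apply to the point x, -y, -z); pixel columns grow to the right and rows downward; lengths in m; the calibration is good to about 2 mm. A picture is of the moment at which its call begins. get_calibration takes no time and is no camera call.
- r.finish_job(): hands the job in; it is judged then, once.
The state is a dict: "clock": time; "q": joint angles; "qd": joint speeds; "joint_torque": joint torques, N m; "tool_pos": TCP position; "eef_rot": TCP orientation; "contact_force": force on the tool from outside, world axes, zero at the start; "moment": the same for the moment, N m; "opening": opening from 0.0 (shut) to 1.0 (fully open); "finger_force": force on a finger pad.
Only numpy, scipy, OpenCV 4.12 (cv2) and the standard library are available. Lean on these libraries where they do the work, as an engineer would, in place of code of your own. Each camera call takes 0.05 s, during which the arm holds its last target. There are 200 camera calls.

## Working session

There is one attempt and no reset: what is moved stays moved. The work goes in short steps, Python scripts to look and compute and a tool call to move; the robot and the scene stay as the last step left them, time stands still between calls to the robot, and variables do not carry over. Pictures are saved under pics/ and viewed, at most 12 in all, crops included, and the job is handed in when it is done.

Besides the shell and the picture viewer there is one more tool, called after "Call:" by a JSON object that holds its "fn" and its "kwargs", one argument or row to a line. step_arm: Moves the arm, as the interface text tells. Its arguments: {"type":"object","properties":{"series":{"type":"array"},"force":{"type":"number"}},"required":["series"]}

```bash
mkdir -p pics; python3 - <<'E'
from plant import r
import cv2,numpy as np
for n in("top","side"):
    p,d=r.snapshot(n);cv2.imwrite(f"pics/{n}0.png",p);np.save(f"{n}0.npy",d)
    c=r.get_calibration(n);print(n,c)
print(r.get_state())
E
```

```text
top {'intrinsics': array([[366.61164971,   0.        , 323.69790061],
       [  0.        , 366.61164971, 199.89515156],
       [  0.        ,   0.        ,   1.        ]]), 'pose': array([[-0.17830836,  0.96021364, -0.21493229,  0.32870943],
       [-0.98396275, -0.17507526,  0.03414628, -0.1094914 ],
       [-0.0048416 ,  0.21757393,  0.97603184,  1.02339147],
       [ 0.        ,  0.        ,  0.        ,  1.        ]])}
side {'intrinsics': array([[382.29285658,   0.        , 316.20056782],
       [  0.        , 382.29285658, 195.20614412],
       [  0.        ,   0.        ,   1.        ]]), 'pose': array([[ 0.99120266,  0.07410149, -0.10966426,  0.39452991],
       [-0.13163319,  0.4656459 , -0.87512662, -1.25034896],
       [-0.01378348,  0.88186329,  0.47130368,  0.67784104],
       [ 0.        ,  0.        ,  0.        ,  1.        ]])}
{'clock': 0.1, 'q': array([-1.1991638 ,  0.68987796, -0.19450843,  1.56626258,  0.15726811,
        0.90252978, -0.21513454]), 'qd': array([ 0.00071874, -0.00161007, -0.00248743, -0.00382833, -0.00054105,
       -0.0004994 ,  0.00018404]), 'joint_torque': array([-3.28386923e-03, -5.28503609e+01, -1.27161250e+00, -1.53838867e+01,
       -5.26147429e-02,  2.02997646e-03,  3.36422397e-05]), 'tool_pos': array([0.20698489, 0.58905001, 0.20749781]), 'eef_rot': array([ 1.68106302e-01,  9.85768511e-01, -8.41066691e-04, -8.56927276e-05]), 'contact_force': array([ 0.49823717, -0.74919226,  0.27850219]), 'moment': array([-0.0506875 , -0.04457876,  0.03273312]), 'finger_force': 0.0, 'opening': 1.0048090078313412}
```

View pics/top0.png

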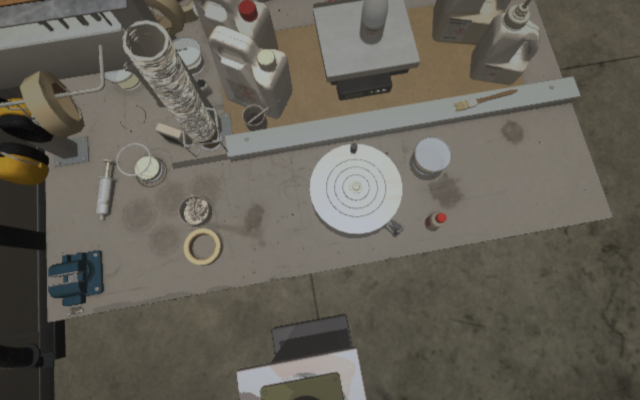

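View pics/side0.png

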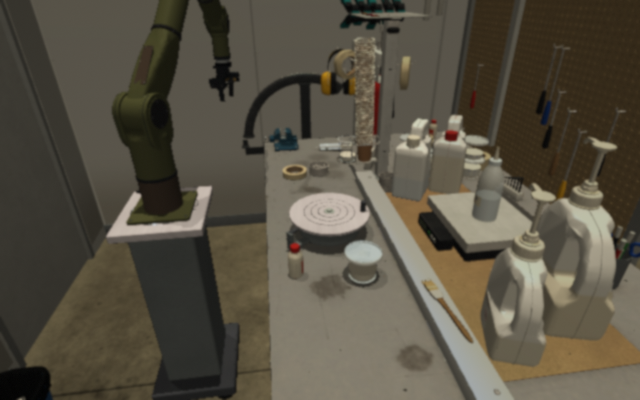

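The top view shows the wheel at about (356,188), the peg at (354,148) by the rail, and the pointer at (395,228). The tub is at (432,158), the bottle at (437,220), the tin at (196,210) and the tape at (202,246). The side view agrees. Next I'll measure positions.

```bash
cat > h.py <<'E'
import cv2,numpy as np
from plant import r
def ray(n,uv,z):
    c=r.get_calibration(n);K,T=c["intrinsics"],c["pose"]
    d=np.linalg.solve(K,np.array([uv[0],uv[1],1.]));d=T[:3,:3]@(d*[1,-1,-1]);o=T[:3,3]
    return o+d*(z-o[2])/d[2]
def proj(n,P):
    c=r.get_calibration(n);K,T=c["intrinsics"],c["pose"]
    p=T[:3,:3].T@(np.array(P)-T[:3,3]);p=K@(p*[1,-1,-1]);return p[:2]/p[2]
def cloud(n,d):
    c=r.get_calibration(n);K,T=c["intrinsics"],c["pose"]
    v,u=np.mgrid[:400,:640]
    p=np.stack([(u-K[0,2])/K[0,0]*d,-(v-K[1,2])/K[1,1]*d,-d],-1)
    return p@T[:3,:3].T+T[:3,3]
E
python3 - <<'E'
from h import *
im=cv2.imread("pics/top0.png");d=np.load("top0.npy");P=cloud("top",d)
for n,uv,z in [("hub",(356,187),.08),("peg",(354,148),.107),("ptr",(390,223),.069),("brk",(400,233),.06),("tub",(432,156),.077),("bot",(440,216),.095),("tin",(196,210),.036),("tape",(202,246),.025),("rail",(356,140),.03),("rail2",(230,155),.03),("cup",(255,117),.0)]:
    print(n,ray("top",uv,z).round(3),P[uv[1],uv[0]].round(3))
g=im.min(2);print(im[175,330],im[250,330])
m=((np.abs(P[...,2]-.072)<.012)&(g>130)).astype(np.uint8)
m[:,:300]=0;m[:,408:]=0
cs,_=cv2.findContours(m,0,1);c=max(cs,key=cv2.contourArea)[:,0]
W=np.array([ray("top",q,.072)[:2] for q in c])
h=cv2.convexHull(W.astype(np.float32));print("circ",cv2.minEnclosingCircle(h))
A=np.c_[2*W,np.ones(len(W))];s=np.linalg.lstsq(A,(W**2).sum(1),rcond=None)[0];print(s[:2],np.sqrt(s[2]+s[0]**2+s[1]**2))
# heights beyond wheel
for x in np.arange(.3,.9,.03):
    u=proj("top",[x,-.17,.03]).round().astype(int);print(x.round(2),P[u[1],u[0]].round(3),end=";")
cr=cv2.resize(im[120:260,290:470],None,fx=4.4,fy=4.2,interpolation=2);cv2.imwrite("pics/c1.png",cr)
E
```

```text
hub [ 0.556 -0.233  0.08 ] [ 0.555 -0.233  0.083]
peg [ 0.654 -0.245  0.107] [ 0.655 -0.246  0.105]
ptr [ 0.446 -0.303  0.069] [ 0.453 -0.314  0.017]
brk [ 0.417 -0.325  0.06 ] [ 0.422 -0.338  0.002]
tub [ 0.604 -0.453  0.077] [ 0.604 -0.453  0.078]
bot [ 0.438 -0.428  0.095] [ 0.438 -0.428  0.096]
tin [0.581 0.206 0.036] [0.586 0.212 0.018]
tape [0.482 0.204 0.025] [ 0.486  0.212 -0.001]
rail [ 0.705 -0.267  0.03 ] [ 0.717 -0.272 -0.002]
rail2 [0.725 0.096 0.03 ] [0.719 0.093 0.046]
cup [0.843 0.013 0.   ] [0.818 0.007 0.05 ]
[176 174 171] [110 118 123]
circ ((0.5579206347465515, -0.23260217905044556), 0.12488271296024323)
[ 0.55604125 -0.23225516] 0.12203492616401351
0.3 [ 0.276 -0.225 -0.865];0.33 [ 0.331 -0.226 -0.874];0.36 [ 0.36  -0.172  0.002];0.39 [ 0.39  -0.173 -0.002];0.42 [ 0.424 -0.171  0.003];0.45 [ 0.452 -0.17   0.004];0.48 [ 0.473 -0.166  0.073];0.51 [ 0.503 -0.167  0.075];0.54 [ 0.53  -0.166  0.074];0.57 [ 0.558 -0.166  0.074];0.6 [ 0.59  -0.167  0.07 ];0.63 [ 0.618 -0.166  0.073];0.66 [ 0.646 -0.169  0.073];0.69 [ 0.698 -0.172  0.002];0.72 [ 0.718 -0.17   0.034];0.75 [ 0.745 -0.169  0.044];0.78 [ 0.772 -0.168  0.045];0.81 [ 0.823 -0.171  0.005];0.84 [ 0.855 -0.173  0.002];0.87 [ 0.882 -0.172  0.008];0.9 [ 0.915 -0.171  0.005];
```

View pics/c1.png

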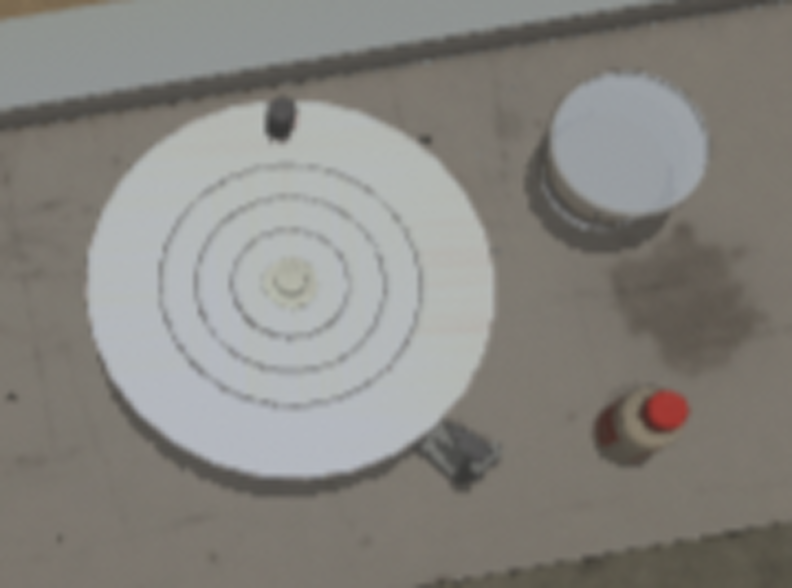

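Hub is near (0.557,-0.2325), the peg near -7° and the pointer near -147°, so the wheel is at about -3.84 rad. I'll refine the peg and pointer angles using both views.

```bash
python3 - <<'E'
from h import *
H=np.array([.557,-.2325])
for n in("top","side"):
    im=cv2.imread(f"pics/{n}0.png").astype(int);P=cloud(n,np.load(f"{n}0.npy"))
    dx=P[...,:2]-H;R=np.hypot(dx[...,0],dx[...,1]);A=np.degrees(np.arctan2(dx[...,1],dx[...,0]))
    w=(np.abs(P[...,2]-.074)<.006)&(R<.13)&(im.min(2)>120)
    print(n,"wheel z",np.median(P[w][:,2]))
    hm=(P[...,2]>.085)&(R<.13); 
    for nm,m in(("peg",hm&(R>.08)),("nut",(P[...,2]>.076)&(R<.018)),("brk",(R>.135)&(R<.175)&(P[...,2]>.03)&(P[...,2]<.08))):
        if m.any(): 
            q=P[m];a=A[m];print(nm,m.sum(),q.mean(0).round(4),"ang",np.median(a).round(1),a.min().round(1),a.max().round(1),"r",R[m].mean().round(3),"zmax",q[:,2].max().round(3))
    print("proj park/ptr guess",proj(n,[*(H+.13*np.array([np.cos(np.radians(213)),np.sin(np.radians(213))])),.069]).round(1))
E
```

```text
top wheel z 0.07292271771805303
peg 50 [ 0.6599 -0.2444  0.1022] ang -6.5 -11.1 -2.4 r 0.104 zmax 0.109
nut 62 [ 0.5575 -0.2331  0.0791] ang -18.4 -178.9 174.0 r 0.009 zmax 0.083
brk 337 [ 0.6505 -0.2541  0.0479] ang -5.9 -148.4 23.1 r 0.164 zmax 0.075
proj park/ptr guess [389.9 222.4]
side wheel z 0.07159792123962072
peg 45 [ 0.6644 -0.2537  0.0978] ang -11.4 -15.0 -5.3 r 0.11 zmax 0.109
nut 17 [ 0.5603 -0.2381  0.0786] ang -72.2 -139.7 46.8 r 0.009 zmax 0.08
brk 208 [ 0.5754 -0.2837  0.0483] ang -138.2 -146.1 20.6 r 0.163 zmax 0.071
proj park/ptr guess [294.6 226.6]
```

Call:
{"fn": "step_arm", "kwargs": {
  "series": [
    [10,-20,0,0,0,0,1],
    [20,-40,0,0,0,0,1],
    [20,-40,0,0,0,0,1],
    [20,-40,0,0,0,0,1],
    [20,-40,0,0,0,0,1],
    [20,-40,0,0,0,0,1],
    [20,-40,0,0,0,0,1],
    [20,-40,0,0,0,0,1],
    [20,-40,0,0,0,0,1],
    [20,-40,0,0,0,0,1],
    [20,-40,0,0,0,0,1],
    [20,-40,0,0,0,0,1],
    [20,-40,0,0,0,0,1],
    [20,-40,0,0,0,0,1],
    [20,-40,0,0,0,0,1],
    [20,-40,0,0,0,0,1],
    [20,-40,0,0,0,0,1],
    [20,-40,0,0,0,0,1],
    [20,-40,0,0,0,0,1],
    [20,-40,0,0,0,0,1]
  ],
  "force": 20
}}

```text
clock: 2.1
tool_pos: [0.5973, -0.1921, 0.2079]
eef_rot: [0.168, 0.986, 0.0, -0.0]
contact_force: [1.7, -0.1, 0.8]
opening: 0.01
finger_force: 0.0
```

Call:
{"fn": "step_arm", "kwargs": {
  "series": [
    [12,-24,0,0,0,0,1],
    [12,-24,0,0,0,0,1],
    [13,-24,0,0,0,0,1],
    [13,-23,0,0,0,0,1],
    [0,0,-30,0,0,0,1],
    [0,0,-40,0,0,0,1],
    [0,0,-30,0,0,0,1],
    [0,0,-15,0,0,0,1],
    [0,0,0,0,0,0,1]
  ]
}}

```text
clock: 3.0
tool_pos: [0.6453, -0.2846, 0.0906]
eef_rot: [0.168, 0.986, 0.0, -0.003]
contact_force: [0.3, -0.6, -0.3]
opening: 0.004
finger_force: 0.0
```

```bash
python3 - <<'E'
from h import *
H=np.array([.557,-.2325])
p,d=r.snapshot("top");cv2.imwrite("pics/c2.png",cv2.resize(p[110:260,290:470],None,fx=4,fy=4,interpolation=2))
s=r.get_state();print(s["clock"],s["tool_pos"])
for n in("top","side"):
    P=cloud(n,np.load(f"{n}0.npy"));dx=P[...,:2]-H;R=np.hypot(*dx.transpose(2,0,1));A=np.degrees(np.arctan2(dx[...,1],dx[...,0]))
    m=(R>.13)&(R<.175)&(P[...,2]>.025)&(P[...,2]<.08)&(A<-120)&(A>-175)
    a=A[m];print(n,m.sum(),P[m].mean(0).round(4),"ang",np.median(a),a.mean(),a.min(),a.max(),np.degrees(np.arctan2(*(P[m].mean(0)[:2]-H)[::-1])))
E
```

```text
3.05 [ 0.64688045 -0.28510248  0.09280335]
top 88 [ 0.4325 -0.3201  0.0638] ang -145.00773228563133 -144.83653637890396 -148.40700447700476 -140.2674977266 -144.8634113548791
side 115 [ 0.4335 -0.3306  0.0539] ang -141.22862204999416 -141.52006444030883 -147.00884777309787 -138.1634492834618 -141.5272707798116
```

View pics/c2.png

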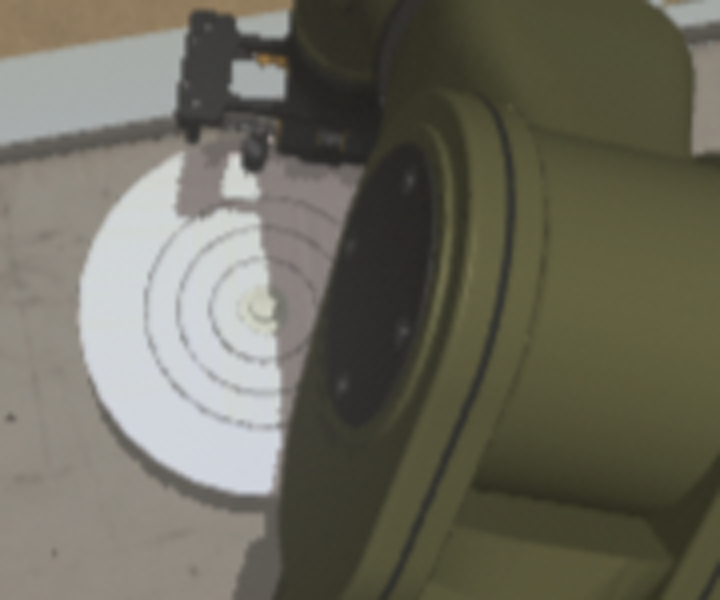

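The arm now hides the pointer, but the fingers sit clear behind the peg. I'll square the tool to the push direction, then flick along the arc.

Call:
{"fn": "step_arm", "kwargs": {
  "series": [
    [0,0,0,0,0,0.12,1],
    [0,0,0,0,0,0.12,1],
    [0,0,0,0,0,0.12,1],
    [0,0,0,0,0,0.1,1],
    [0,0,0,0,0,0,1],
    [3,5,0,0,0,0,1],
    [4,9,0,0,0,0,1],
    [5,14,0,0,0,0,1],
    [3,20,0,0,0,0,1],
    [-1,23,0,0,0,0,1],
    [-6,22,0,0,0,0,1],
    [-11,20,0,0,0,0,1],
    [-2,3,5,0,0,0,1],
    [0,0,30,0,0,0,1],
    [0,0,40,0,0,0,1]
  ]
}}

```text
clock: 4.55
tool_pos: [0.6411, -0.1691, 0.1677]
eef_rot: [-0.061, 0.998, 0.0, -0.002]
contact_force: [0.7, 0.3, 0.6]
opening: 0.005
finger_force: 0.0
```

```bash
python3 - <<'E'
from h import *
H=np.array([.557,-.2325])
s=r.get_state();print(s["clock"],s["tool_pos"],s["eef_rot"])
ims=[]
for i in range(2):
    p,d=r.snapshot("top");ims.append(p[110:260,290:470]);q,_=r.snapshot("side");ims.append(q[170:290,250:410])
cv2.imwrite("pics/c3.png",np.vstack([np.hstack([cv2.resize(ims[2*i],(390,295)),cv2.resize(ims[2*i+1],(390,295))]) for i in(0,1)]))
print(r.get_state()["clock"])
E
```

```text
4.55 [ 0.64105191 -0.16907046  0.16766821] [-6.12548129e-02  9.98120134e-01  2.39827350e-04 -1.99714054e-03]
4.75
```

View pics/c3.png

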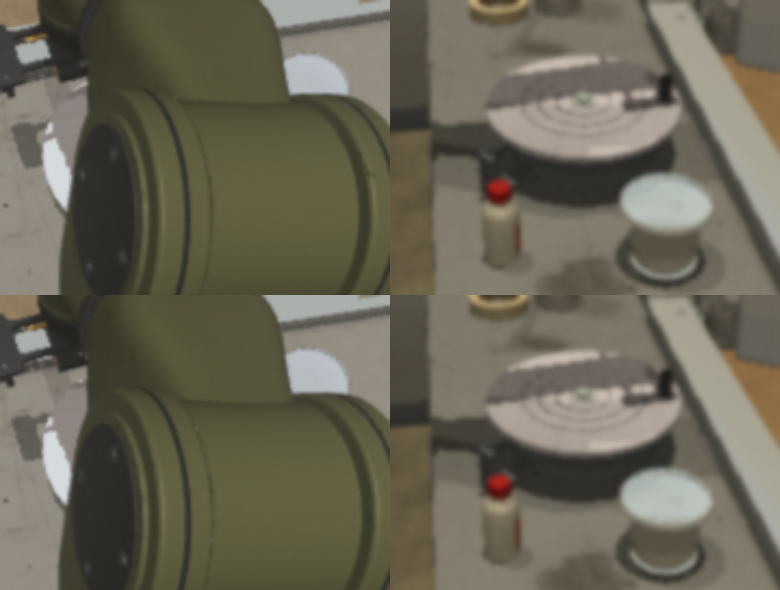

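The top view is blocked by the arm. In the side view, something dark stands near the original peg position. I'll check whether that's the peg or the fingers.

```bash
python3 - <<'E'
from h import *
print(proj("side",[.641,-.169,.168]),proj("side",[.661,-.2445,.107]),proj("side",[.557,-.2325,.08]))
q,d=r.snapshot("side");print(r.get_state()["clock"])
o=cv2.imread("pics/side0.png")
f=lambda a:cv2.resize(a[110:260,260:400],(390,418),interpolation=2)
cv2.imwrite("pics/c4.png",np.hstack([f(o),f(q)]))
E
```

```text
[350.53149123 172.46977887] [361.48211472 200.16553518] [327.5372114  208.44382653]
4.8
```

View pics/c4.png

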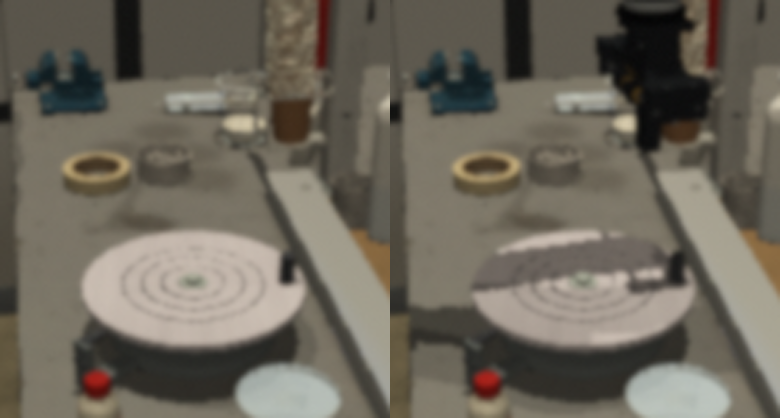

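The peg hasn't moved from its start at crop (287,267), so the flick missed. The fingertips also look higher than the reported TCP. I'll measure where they really are.

```bash
python3 - <<'E'
from h import *
s=r.get_state();print(s["clock"],s["tool_pos"],s["q"].round(3))
q,d=r.snapshot("side");P=cloud("side",d)
v,u=np.mgrid[:400,:640]
m=(u>325)&(u<385)&(v>105)&(v<185)&(q.max(2)<50)&(d>0)&(P[...,1]<-.05)&(P[...,0]<.75)
for row in range(140,180,3):
    mm=m&(v==row)
    if mm.any(): print(row,u[mm].min(),u[mm].max(),P[mm].mean(0).round(3),P[mm].min(0).round(3),P[mm].max(0).round(3))
E
```

```text
4.8 [ 0.64224259 -0.16964776  0.16835381] [ 0.39   0.806 -0.393  1.47   0.351  0.936  1.589]
140 340 373 [ 0.641 -0.231  0.299] [ 0.608 -0.257  0.274] [ 0.683 -0.156  0.306]
143 343 373 [ 0.642 -0.25   0.296] [ 0.611 -0.268  0.275] [ 0.682 -0.186  0.304]
146 346 373 [ 0.645 -0.253  0.288] [ 0.617 -0.267  0.271] [ 0.684 -0.203  0.295]
149 348 373 [ 0.651 -0.244  0.275] [ 0.62  -0.262  0.244] [ 0.686 -0.158  0.284]
152 349 372 [ 0.65  -0.249  0.268] [ 0.62  -0.259  0.237] [ 0.683 -0.168  0.274]
155 349 358 [ 0.632 -0.241  0.257] [ 0.62  -0.261  0.228] [ 0.641 -0.169  0.265]
158 348 356 [ 0.641 -0.181  0.223] [ 0.632 -0.19   0.217] [ 0.653 -0.166  0.227]
161 348 355 [ 0.64  -0.181  0.213] [ 0.633 -0.188  0.205] [ 0.65  -0.161  0.215]
164 350 353 [ 0.64  -0.185  0.204] [ 0.636 -0.186  0.203] [ 0.644 -0.182  0.205]
```

```bash
python3 - <<'E'
from h import *
q,d=r.snapshot("side");P=cloud("side",d);d0=np.load("side0.npy");o=cv2.imread("pics/side0.png")
for row in range(158,182,2):
    print(row,[(q[row,c].tolist(),P[row,c].round(3).tolist()) for c in (349,351,354)], o[row,351])
print(r.get_state()["contact_force"],r.get_state()["opening"])
E
```

```text
158 [([13, 15, 16], [0.634, -0.17, 0.219]), ([13, 12, 13], [0.637, -0.185, 0.224]), ([16, 17, 17], [0.646, -0.189, 0.225])] [81 94 99]
160 [([13, 13, 13], [0.634, -0.172, 0.213]), ([11, 11, 10], [0.638, -0.185, 0.218]), ([16, 17, 17], [0.646, -0.189, 0.219])] [81 93 96]
162 [([20, 22, 23], [0.635, -0.169, 0.204]), ([12, 12, 11], [0.638, -0.185, 0.211]), ([17, 17, 17], [0.648, -0.183, 0.21])] [ 85  98 102]
164 [([47, 54, 56], [0.635, -0.169, 0.198]), ([21, 23, 24], [0.637, -0.191, 0.207]), ([43, 48, 50], [0.647, -0.185, 0.204])] [80 93 98]
166 [([75, 85, 89], [0.73, 0.256, -0.0]), ([51, 58, 61], [0.74, 0.259, -0.003]), ([80, 92, 97], [0.752, 0.252, -0.0])] [57 65 68]
168 [([98, 112, 118], [0.725, 0.233, 0.0]), ([68, 77, 81], [0.734, 0.231, 0.0]), ([73, 83, 87], [0.747, 0.231, -0.001])] [65 74 78]
170 [([103, 117, 124], [0.722, 0.216, -0.002]), ([84, 97, 101], [0.732, 0.221, -0.004]), ([61, 70, 73], [0.743, 0.213, -0.002])] [81 92 97]
172 [([104, 119, 125], [0.716, 0.191, 0.001]), ([97, 111, 117], [0.725, 0.192, 0.0]), ([65, 74, 78], [0.738, 0.191, -0.001])] [ 93 107 112]
174 [([104, 120, 126], [0.712, 0.171, 0.001]), ([104, 119, 125], [0.722, 0.175, -0.002]), ([70, 80, 84], [0.734, 0.173, -0.001])] [ 99 114 120]
176 [([103, 118, 124], [0.71, 0.159, -0.002]), ([103, 119, 125], [0.716, 0.148, 0.002]), ([85, 98, 103], [0.729, 0.152, -0.0])] [ 99 115 120]
178 [([103, 118, 124], [0.706, 0.139, -0.002]), ([103, 118, 124], [0.713, 0.134, 0.0]), ([92, 105, 110], [0.726, 0.135, -0.001])] [ 98 113 119]
180 [([103, 119, 125], [0.7, 0.114, 0.001]), ([102, 118, 124], [0.709, 0.115, 0.0]), ([86, 99, 105], [0.721, 0.116, -0.001])] [ 98 114 120]
[ 0.5628671  -0.77255849 -0.52020416] 0.0026604625297630313
```

The fingertips are really about 33 mm higher than the reported TCP (tip at 0.201, TCP at 0.168), so they passed over the peg. I'll apply that offset, go back behind the peg and descend lower.

Call:
{"fn": "step_arm", "kwargs": {
  "series": [
    [1,-20,0,0,0,0,1],
    [1,-40,0,0,0,0,1],
    [1,-40,0,0,0,0,1],
    [2,-18,0,0,0,0,1],
    [0,0,-30,0,0,0,1],
    [0,0,-35,0,0,0,1],
    [0,0,-30,0,0,0,1],
    [0,0,-16,0,0,0,1],
    [0,0,0,0,0,0,1],
    [0,0,0,0,0,0,1]
  ]
}}

```text
clock: 5.9
tool_pos: [0.6477, -0.2873, 0.0577]
eef_rot: [-0.061, 0.998, -0.0, 0.0]
contact_force: [1.1, -0.3, 0.3]
opening: 0.004
finger_force: 0.0
```

```bash
python3 - <<'E'
from h import *
s=r.get_state();print(s["clock"],s["tool_pos"],s["contact_force"])
q,d=r.snapshot("side");P=cloud("side",d);v,u=np.mgrid[:400,:640]
c=proj("side",[*s["tool_pos"][:2],.1]);print(c)
m=(q.max(2)<45)&(np.hypot(P[...,0]-s["tool_pos"][0],P[...,1]-s["tool_pos"][1])<.028)&(P[...,2]>.074)
for z in np.arange(.074,.14,.005):
    k=m&(abs(P[...,2]-z)<.0025)
    if k.any():print(z.round(3),k.sum(),P[k].min(0).round(3),P[k].max(0).round(3))
cv2.imwrite("pics/c5.png",cv2.resize(q[120:260,270:410],(600,600),interpolation=2))
E
```

```text
5.9 [ 0.64769461 -0.28729644  0.05766706] [ 1.0631535  -0.25022651  0.3145027 ]
[360.39826896 209.38053565]
0.089 1 [ 0.641 -0.285  0.09 ] [ 0.641 -0.285  0.09 ]
0.094 5 [ 0.641 -0.303  0.093] [ 0.656 -0.299  0.095]
0.099 10 [ 0.639 -0.305  0.097] [ 0.655 -0.288  0.1  ]
0.104 11 [ 0.638 -0.308  0.103] [ 0.654 -0.283  0.106]
0.109 11 [ 0.639 -0.306  0.107] [ 0.654 -0.278  0.11 ]
0.114 5 [ 0.639 -0.294  0.113] [ 0.642 -0.277  0.116]
0.119 3 [ 0.641 -0.307  0.117] [ 0.642 -0.291  0.121]
0.124 6 [ 0.639 -0.305  0.122] [ 0.642 -0.283  0.126]
0.129 5 [ 0.64  -0.305  0.127] [ 0.643 -0.284  0.131]
0.134 4 [ 0.64  -0.304  0.132] [ 0.641 -0.281  0.135]
0.139 1 [ 0.641 -0.305  0.139] [ 0.641 -0.305  0.139]
```

View pics/c5.png

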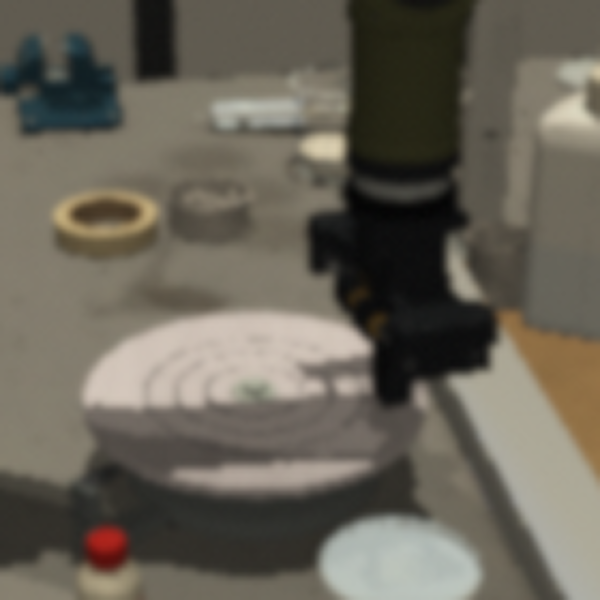

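The fingertip is now at about z=0.090, between the wheel face and the peg top, just behind the peg (crop (390,390)). Flicking.

Call:
{"fn": "step_arm", "kwargs": {
  "series": [
    [3,5,0,0,0,0,1],
    [4,9,0,0,0,0,1],
    [5,14,0,0,0,0,1],
    [3,20,0,0,0,0,1],
    [-1,23,0,0,0,0,1],
    [-6,22,0,0,0,0,1],
    [-11,20,0,0,0,0,1],
    [-2,3,5,0,0,0,1],
    [0,0,30,0,0,0,1],
    [0,0,40,0,0,0,1]
  ]
}}

```text
clock: 6.95
tool_pos: [0.6411, -0.171, 0.1319]
eef_rot: [-0.061, 0.998, 0.0, -0.002]
contact_force: [0.6, -0.3, -0.9]
opening: 0.002
finger_force: 0.0
```

```bash
cat >> h.py <<'E'
H=np.array([.557,-.2325])
def peg(n="side",ref=-147.):
    q,d=r.snapshot(n);P=cloud(n,d);dx=P[...,:2]-H;R=np.hypot(dx[...,0],dx[...,1])
    m=(P[...,2]>.080)&(P[...,2]<.110)&(R>.09)&(R<.122)&(q.max(2)<70)&(d>0)
    k,l,st,ce=cv2.connectedComponentsWithStats(m.astype(np.uint8))
    if k<2: return None
    out=[]
    for i in np.argsort(-st[1:,4])[:2]+1:
        mu=P[l==i].mean(0);out.append((int(st[i,4]),mu.round(3).tolist(),round(float(np.degrees(np.arctan2(mu[1]-H[1],mu[0]-H[0]))),1)))
    return out
E
python3 - <<'E'
from h import *
for i in range(5):
    print(r.get_state()["clock"],peg())
E
```

```text
6.95 [(32, [0.547, -0.137, 0.096], 96.0)]
7.0 [(30, [0.535, -0.14, 0.095], 103.1)]
7.05 [(34, [0.522, -0.143, 0.095], 111.3)]
7.1 [(37, [0.511, -0.149, 0.095], 118.8)]
7.15 [(38, [0.5, -0.156, 0.097], 126.7)]
```

The flick worked: the wheel is coasting at about 2.7 rad/s. I'll move the hand to hover well above the peg, over the far-side brake spot. From the saved start pictures I'll zoom on the pointer, and I'll keep tracking the peg.

Call:
{"fn": "step_arm", "kwargs": {
  "series": [
    [-8,-10,0,0,0,0,1],
    [-13,-16,-10,0,0,0,1],
    [-13,-15,-25,0,0,0,1],
    [0,0,0,0,0,0,1]
  ]
}}

```text
clock: 7.6
tool_pos: [0.6017, -0.2167, 0.0931]
eef_rot: [-0.059, 0.998, -0.0, -0.006]
contact_force: [-0.1, -0.6, 0.1]
opening: 0.005
finger_force: 0.0
```

```bash
python3 - <<'E'
from h import *
for i in range(6):
    print(r.get_state()["clock"],peg())
print(r.get_state()["tool_pos"])
a=cv2.imread("pics/top0.png")[205:245,375:415];b=cv2.imread("pics/side0.png")[212:262,272:322]
cv2.imwrite("pics/c6.png",np.hstack([cv2.resize(a,(400,400),interpolation=0),cv2.resize(b,(400,400),interpolation=0)]))
for A in(-144,-147,-150):
    e=np.array([np.cos(np.radians(A)),np.sin(np.radians(A))])
    for R,z in((.130,.069),(.165,.069)):
        t=proj("top",[*(H+R*e),z]);s=proj("side",[*(H+R*e),z]);print(A,R,((t-[375,205])*10).round(),((s-[272,212])*8+[400,0]).round())
E
```

```text
7.6 [(43, [0.456, -0.255, 0.095], -167.2)]
7.65 [(46, [0.459, -0.267, 0.096], -160.5)]
7.7 [(49, [0.462, -0.279, 0.095], -153.8)]
7.75 [(52, [0.467, -0.291, 0.095], -147.0)]
7.8 [(47, [0.474, -0.301, 0.096], -140.5)]
7.85 [(45, [0.481, -0.311, 0.095], -134.0)]
[ 0.60964859 -0.21093097  0.09821377]
-144 0.13 [167. 156.] [593. 124.]
-144 0.165 [267. 247.] [519. 161.]
-147 0.13 [149. 174.] [581. 116.]
-147 0.165 [245. 271.] [504. 152.]
-150 0.13 [130. 191.] [570. 109.]
-150 0.165 [221. 293.] [490. 142.]
```

View pics/c6.png

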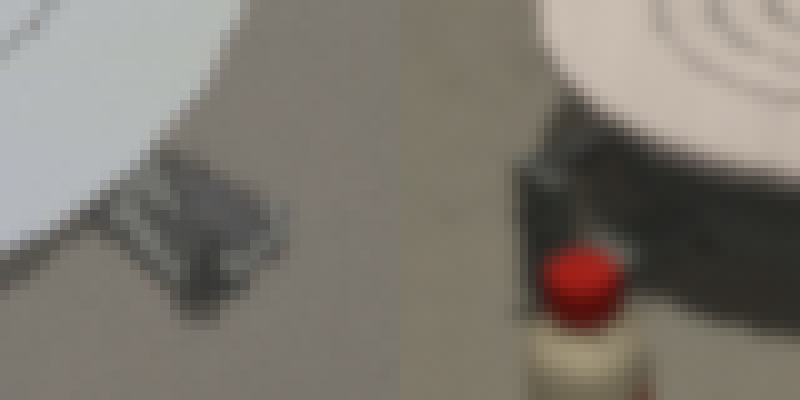

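Zoom: the pointer bracket sits at top-crop (110-285,150-320) and side-crop (520-600,100-180), so its axis is between -141° and -147°. I'll get it more precisely from the depth of its top faces.

```bash
python3 - <<'E'
from h import *
for n in("top","side"):
    P=cloud(n,np.load(f"{n}0.npy"));dx=P[...,:2]-H;R=np.hypot(*dx.transpose(2,0,1));A=np.degrees(np.arctan2(dx[...,1],dx[...,0]))
    m=(R>.127)&(R<.18)&(P[...,2]>.04)&(P[...,2]<.08)&(A<-125)&(A>-165)
    print(n)
    for lo in np.arange(.127,.175,.006):
        k=m&(R>=lo)&(R<lo+.006)
        print(lo.round(3),sorted([(int(a*10)/10,int(z*1000)) for a,z in zip(A[k],P[k][:,2])]))
E
```

```text
top
0.127 [(-144.3, 63), (-143.9, 67), (-143.2, 69)]
0.133 [(-145.7, 68), (-145.7, 68), (-145.6, 75), (-145.2, 71), (-144.2, 70), (-143.9, 66), (-143.5, 71), (-143.1, 66), (-142.4, 67), (-142.2, 65)]
0.139 [(-146.3, 66), (-146.2, 65), (-146.0, 71), (-145.2, 70), (-144.9, 68), (-144.2, 68), (-143.7, 70), (-143.3, 67), (-142.7, 69), (-142.1, 70), (-142.0, 70)]
0.145 [(-146.1, 64), (-145.8, 69), (-145.7, 67), (-144.9, 67), (-144.7, 73), (-144.5, 70), (-143.6, 69), (-142.9, 69), (-142.8, 68), (-142.1, 69)]
0.151 [(-147.9, 52), (-147.3, 61), (-147.2, 68), (-146.8, 47), (-146.2, 64), (-145.9, 69), (-145.8, 68), (-145.5, 72), (-145.3, 70), (-145.2, 46), (-144.6, 70), (-144.5, 69), (-143.8, 69), (-143.6, 67), (-143.1, 70), (-142.5, 70), (-142.4, 70), (-140.9, 68), (-140.8, 60)]
0.157 [(-148.4, 41), (-148.3, 56), (-148.2, 63), (-148.2, 64), (-148.1, 46), (-148.0, 45), (-147.9, 52), (-147.9, 68), (-147.6, 65), (-147.0, 66), (-146.7, 70), (-146.1, 64), (-146.0, 70), (-145.4, 71), (-145.0, 66), (-144.6, 69), (-143.7, 66), (-143.7, 67), (-143.1, 68), (-142.9, 65), (-142.4, 67), (-142.4, 68), (-14
[... 830 characters left out ...]
-143.5, 67), (-142.5, 49), (-142.3, 46), (-142.3, 56), (-142.2, 66), (-141.9, 54), (-141.5, 66), (-141.2, 70), (-140.6, 66), (-140.5, 52), (-140.3, 64), (-140.1, 66), (-139.6, 49), (-139.5, 42), (-139.2, 47), (-139.2, 63), (-139.1, 41), (-139.1, 52), (-139.1, 57), (-138.8, 66), (-138.6, 46), (-138.5, 60), (-138.3, 41), (-138.3, 50), (-138.3, 57), (-138.1, 64)]
0.163 [(-146.1, 42), (-144.7, 49), (-144.6, 57), (-144.6, 64), (-144.3, 44), (-144.3, 48), (-143.1, 66), (-143.0, 53), (-142.9, 60), (-142.7, 57), (-142.1, 43), (-141.4, 62), (-141.2, 65), (-140.4, 44), (-140.3, 46), (-140.2, 56), (-140.0, 63), (-139.6, 51), (-139.4, 62), (-139.1, 46), (-138.8, 54), (-138.7, 41), (-138.1, 63)]
0.169 []
```

The pointer axis is at about -143.5°. I'll let the wheel coast with the hand held still, past the second pass.

Call:
{"fn": "step_arm", "kwargs": {
  "series": [
    [0,0,0,0,0,0,1],
    [0,0,0,0,0,0,1],
    [0,0,0,0,0,0,1],
    [0,0,0,0,0,0,1],
    [0,0,0,0,0,0,1],
    [0,0,0,0,0,0,1],
    [0,0,0,0,0,0,1],
    [0,0,0,0,0,0,1],
    [0,0,0,0,0,0,1],
    [0,0,0,0,0,0,1],
    [0,0,0,0,0,0,1],
    [0,0,0,0,0,0,1],
    [0,0,0,0,0,0,1],
    [0,0,0,0,0,0,1],
    [0,0,0,0,0,0,1],
    [0,0,0,0,0,0,1],
    [0,0,0,0,0,0,1],
    [0,0,0,0,0,0,1],
    [0,0,0,0,0,0,1],
    [0,0,0,0,0,0,1]
  ]
}}

```text
clock: 9.9
tool_pos: [0.6081, -0.2123, 0.0973]
eef_rot: [-0.061, 0.998, 0.0, -0.0]
contact_force: [-0.2, 0.3, -0.1]
opening: 0.003
finger_force: 0.0
```

```bash
cat >> h.py <<'E'
def ang(n="side"):
    t=r.get_state()["clock"];o=peg(n)
    if not o: return t,None
    p=np.array(o[0][1][:2]);c=r.get_calibration(n)["pose"][:2,3];p=p+.006*(p-c)/np.linalg.norm(p-c)-H
    return round(t,2),o[0][0],round(float(np.degrees(np.arctan2(p[1],p[0]))),1),round(float(np.hypot(*p)),3)
E
python3 - <<'E'
from h import *
for i in range(6): print(ang())
E
```

```text
(9.9, 34, 116.9, 0.1)
(9.95, 33, 123.3, 0.101)
(10.0, 34, 129.3, 0.1)
(10.05, 31, 135.4, 0.1)
(10.1, 32, 141.1, 0.1)
(10.15, 30, 147.5, 0.101)
```

Call:
{"fn": "step_arm", "kwargs": {
  "series": [
    [0,0,0,0,0,0,1],
    [0,0,0,0,0,0,1],
    [0,0,0,0,0,0,1],
    [0,0,0,0,0,0,1],
    [0,0,0,0,0,0,1],
    [0,0,0,0,0,0,1],
    [0,0,0,0,0,0,1],
    [0,0,0,0,0,0,1],
    [0,0,0,0,0,0,1],
    [0,0,0,0,0,0,1],
    [0,0,0,0,0,0,1],
    [0,0,0,0,0,0,1],
    [0,0,0,0,0,0,1],
    [0,0,0,0,0,0,1],
    [0,0,0,0,0,0,1],
    [0,0,0,0,0,0,1],
    [0,0,0,0,0,0,1],
    [0,0,0,0,0,0,1],
    [0,0,0,0,0,0,1],
    [0,0,0,0,0,0,1]
  ]
}}

```text
clock: 12.2
tool_pos: [0.6081, -0.2123, 0.0973]
eef_rot: [-0.061, 0.998, 0.0, -0.0]
contact_force: [-0.2, 0.1, -0.5]
opening: 0.008
finger_force: 0.0
```

Call:
{"fn": "step_arm", "kwargs": {
  "series": [
    [0,0,0,0,0,0,1],
    [0,0,0,0,0,0,1],
    [0,0,0,0,0,0,1],
    [0,0,0,0,0,0,1],
    [0,0,0,0,0,0,1],
    [0,0,0,0,0,0,1]
  ]
}}

```text
clock: 12.8
tool_pos: [0.6081, -0.2123, 0.0973]
eef_rot: [-0.061, 0.998, 0.0, -0.0]
contact_force: [-0.2, -0.5, -0.2]
opening: 0.005
finger_force: 0.0
```

```bash
python3 - <<'E'
from h import *
for i in range(4): print(ang())
print(r.get_state()["clock"],r.get_state()["tool_pos"])
E
```

```text
(12.8, 15, 54.2, 0.103)
(12.85, 23, 59.0, 0.103)
(12.9, 37, 62.0, 0.105)
(12.95, 39, 66.7, 0.104)
13.0 [ 0.60813211 -0.21229265  0.09725744]
```

Peg at about 71° and 1.6 rad/s. I'll lower behind it, clear of its path, and brake as it nears the pointer at about t=14.5.

Call:
{"fn": "step_arm", "kwargs": {
  "series": [
    [0,0,0,0,0,0,1],
    [0,0,0,0,0,0,1],
    [0,0,0,0,0,0,1],
    [0,0,0,0,0,0,1],
    [0,0,-20,0,0,0,1],
    [0,0,-20,0,0,0,1],
    [0,0,-11,0,0,0,1],
    [0,0,0,0,0,0,1],
    [0,0,0,0,0,0,1],
    [0,0,0,0,0,0,1],
    [0,0,0,0,0,0,1],
    [0,0,-1,0,0,0,1],
    [0,0,-2,0,0,0,1],
    [0,0,-3,0,0,0,1],
    [0,0,-3,0,0,0,1],
    [0,0,-1,0,0,0,1],
    [0,0,0,0,0,0,1]
  ]
}}

```text
clock: 14.7
tool_pos: [0.6097, -0.2144, 0.0418]
eef_rot: [-0.06, 0.998, -0.002, 0.002]
contact_force: [-9.5, -1.6, 34.7]
opening: 0.01
finger_force: 17.5
```

```bash
python3 - <<'E'
from h import *
for i in range(3): print(ang())
s=r.get_state();print(s["clock"],s["tool_pos"],s["contact_force"])
E
```

```text
(14.7, 43, -175.2, 0.102)
(14.75, 43, -175.2, 0.102)
(14.8, 43, -175.2, 0.102)
14.85 [ 0.60964135 -0.21437664  0.04180331] [-8.83015456 -0.29939064 34.57962181]
```

It stopped at -175°, about 32° short. With lighter pressure I'll drag the wheel on round along the arc.

Call:
{"fn": "step_arm", "kwargs": {
  "series": [
    [0,0,2.5,0,0,0,1],
    [-1,3,0,0,0,0,1],
    [-1.4,2.8,0,0,0,0,1],
    [-1.5,2.8,0,0,0,0,1],
    [-1.5,2.8,0,0,0,0,1],
    [-1.8,2.6,0,0,0,0,1],
    [-1.9,2.5,0,0,0,0,1],
    [-2.1,2.4,0,0,0,0,1],
    [-2.1,2.3,0,0,0,0,1],
    [-2.3,2.1,0,0,0,0,1],
    [-2.4,2.1,0,0,0,0,1],
    [0,0,0,0,0,0,1],
    [0,0,0,0,0,0,1]
  ]
}}

```text
clock: 16.15
tool_pos: [0.5926, -0.1895, 0.0419]
eef_rot: [-0.06, 0.998, -0.002, 0.003]
contact_force: [-1.9, -2.6, 18.0]
opening: 0.005
finger_force: 9.2
```

```bash
python3 - <<'E'
from h import *
print(ang())
s=r.get_state();print(s["clock"],s["tool_pos"],s["contact_force"])
E
```

```text
(16.15, 42, -143.9, 0.105)
16.2 [ 0.59252373 -0.1895884   0.04188679] [-1.62565694 -2.95420938 18.54347047]
```

Call:
{"fn": "step_arm", "kwargs": {
  "series": [
    [0,0,1,0,0,0,1],
    [0,0,1,0,0,0,1],
    [0,0,2,0,0,0,1],
    [0,0,5,0,0,0,1],
    [0,0,20,0,0,0,1],
    [0,0,40,0,0,0,1],
    [0,0,50,0,0,0,1],
    [-5,40,30,0,0,0,1],
    [-10,50,30,0,0,0,1],
    [-15,48,20,0,0,0,1],
    [-15,48,20,0,0,0,1],
    [-15,48,0,0,0,0,1],
    [-15,48,0,0,0,0,1],
    [-15,48,0,0,0,0,1],
    [-15,48,0,0,0,0,1],
    [0,0,0,0,0,0,1]
  ]
}}

```text
clock: 17.8
tool_pos: [0.4858, 0.1843, 0.2506]
eef_rot: [-0.068, 0.998, 0.003, -0.0]
contact_force: [0.9, -0.2, -1.4]
opening: 0.008
finger_force: 0.0
```

```bash
python3 - <<'E'
from h import *
print(ang(),ang(),ang("top"));s=r.get_state();print(s["clock"],s["tool_pos"])
p,_=r.snapshot("top");q,_=r.snapshot("side")
cv2.imwrite("pics/c7.png",np.hstack([cv2.resize(p[130:250,310:450],(400,343),interpolation=2),cv2.resize(q[180:280,270:386],(398,343),interpolation=2)]))
E
```

```text
(17.8, 33, -132.7, 0.105) (17.85, 33, -132.7, 0.105) (17.9, 6, -136.2, 0.106)
17.95 [0.48915752 0.17422909 0.24974079]
```

View pics/c7.png

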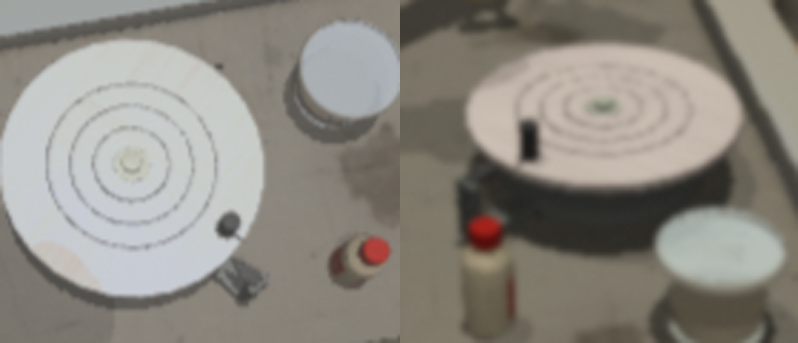

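The release let the wheel creep on about 11°. The top crop shows the peg at (229,218), a bit past the line from hub (130,161) to bracket (240,278). I'll measure the exact error and nudge the peg back slowly.

```bash
python3 - <<'E'
from h import *
p,d=r.snapshot("top");P=cloud("top",d)
pt=lambda m,z:ray("top",cv2.moments(m.astype(np.uint8),True)["m10"] and (lambda M:(M["m10"]/M["m00"],M["m01"]/M["m00"]))(cv2.moments(m.astype(np.uint8),True)),z)
v,u=np.mgrid[:400,:640];g=p.max(2)
w=(u>380)&(u<400)&(v>195)&(v<217)
m=w&(g<110);print("peg dark px",m.sum(),u[m].min(),u[m].max(),v[m].min(),v[m].max(),p[206,390])
c=pt(m,.092)[:2];a=lambda q:np.degrees(np.arctan2(*(np.array(q)[:2]-H)[::-1]))
print("peg",c,a(c),np.hypot(*(c-H)))
k=m&(P[...,2]>.095);print("top depth",P[k].mean(0),a(P[k].mean(0)))
dx=P[...,:2]-H;R=np.hypot(*dx.transpose(2,0,1));A=np.degrees(np.arctan2(dx[...,1],dx[...,0]))
b=(R>.135)&(R<.16)&(P[...,2]>.062)&(P[...,2]<.08)&(A<-125)&(A>-165)
print("brk top",b.sum(),P[b].mean(0),a(P[b].mean(0)),A[b].min(),A[b].max())
n=(R<.02)&(P[...,2]>.0765);print("nut",P[n].mean(0))
s=r.get_state();print(s["clock"],s["tool_pos"])
E
```

```text
peg dark px 43 386 393 205 212 [96 96 97]
peg [ 0.48102532 -0.30494401] -136.36272832909057 0.10497754746448516
top depth [ 0.48059853 -0.30352859  0.10652851] -137.08713926598833
brk top 52 [ 0.43571107 -0.31946326  0.06917289] -144.35975645044803 -148.37168360192663 -140.19328173253848
nut [ 0.55841756 -0.23159796  0.07969137]
18.1 [0.48983917 0.1727454  0.24966467]
```

Error is about 8° (14 mm) past. I'll come back on the +x side of the peg and push it slowly in -x.

Call:
{"fn": "step_arm", "kwargs": {
  "series": [
    [2,-20,0,0,0,0,1],
    [2,-40,0,0,0,0,1],
    [2,-45,0,0,0,0,1],
    [2,-45,0,0,0,0,1],
    [2,-45,0,0,0,0,1],
    [2,-45,0,0,0,0,1],
    [2,-45,0,0,0,0,1],
    [2,-45,0,0,0,0,1],
    [2,-45,0,0,0,0,1],
    [2,-40,0,0,0,0,1],
    [2,-35,0,0,0,0,1],
    [2,-23,0,0,0,0,1],
    [0,0,0,0,0,0,1],
    [0,0,-40,0,0,0,1],
    [0,0,-40,0,0,0,1],
    [0,0,0,0,0,0,1],
    [0,0,0,0,0,0,1]
  ]
}}

```text
clock: 19.8
tool_pos: [0.5131, -0.2976, 0.1703]
eef_rot: [-0.061, 0.998, 0.001, -0.0]
contact_force: [-0.1, 0.2, 0.8]
opening: 0.003
finger_force: 0.0
```

```bash
python3 - <<'E'
from h import *
s=r.get_state();print(s["clock"],s["tool_pos"]);print(ang())
E
```

```text
19.8 [ 0.51314016 -0.2975739   0.17029352]
(19.8, 46, -133.0, 0.105)
```

Call:
{"fn": "step_arm", "kwargs": {
  "series": [
    [0,0,-30,0,0,0,1],
    [0,0,-40,0,0,0,1],
    [0,0,-30,0,0,0,1],
    [0,0,-12,0,0,0,1],
    [0,0,0,0,0,0,1],
    [-4,0,0,0,0,0,1],
    [-4,0,0,0,0,0,1],
    [-2,0,0,0,0,0,1],
    [-1,0,0,0,0,0,1],
    [-1,0,0,0,0,0,1],
    [-1,0,0,0,0,0,1],
    [-1,0,0,0,0,0,1],
    [-1,0,0,0,0,0,1],
    [-1,0,0,0,0,0,1],
    [-0.8,0,0,0,0,0,1],
    [-0.8,0,0,0,0,0,1],
    [-0.7,0,0,0,0,0,1],
    [-0.7,0,0,0,0,0,1],
    [-0.5,0,0,0,0,0,1],
    [-0.5,0,0,0,0,0,1]
  ]
}}

```text
clock: 21.85
tool_pos: [0.4951, -0.2968, 0.058]
eef_rot: [-0.062, 0.998, 0.001, 0.002]
contact_force: [5.0, 4.4, -3.1]
opening: 0.005
finger_force: 2.5
```

```bash
python3 - <<'E'
from h import *
s=r.get_state();print(s["clock"],s["tool_pos"],s["contact_force"]);print(peg(),ang(),ang("top"))
E
```

```text
21.85 [ 0.49512892 -0.29679446  0.05800696] [ 5.03070669  4.37385702 -3.09797965]
[(79, [0.487, -0.31, 0.096], -132.2)] (21.9, 82, -134.5, 0.099) (21.95, 2, -140.5, 0.111)
```

The face contact is jamming radially through friction, so I'll push along the tangent instead.

Call:
{"fn": "step_arm", "kwargs": {
  "series": [
    [0,0.7,0,0,0,0,1],
    [0,0.7,0,0,0,0,1],
    [-0.3,0.7,0,0,0,0,1],
    [-0.5,0.7,0,0,0,0,1],
    [-0.5,0.7,0,0,0,0,1],
    [-0.5,0.7,0,0,0,0,1],
    [-0.5,0.6,0,0,0,0,1],
    [-0.5,0.6,0,0,0,0,1],
    [-0.4,0.5,0,0,0,0,1],
    [-0.4,0.5,0,0,0,0,1],
    [-0.4,0.4,0,0,0,0,1],
    [0,0,0,0,0,0,1]
  ]
}}

```text
clock: 23.2
tool_pos: [0.4903, -0.2909, 0.058]
eef_rot: [-0.061, 0.998, 0.0, 0.001]
contact_force: [4.5, 3.2, -3.0]
opening: 0.002
finger_force: 2.3
```

```bash
python3 - <<'E'
from h import *
s=r.get_state();print(s["clock"],s["tool_pos"],s["contact_force"])
q,d=r.snapshot("side");cv2.imwrite("pics/c8.png",cv2.resize(q[180:260,270:350],(600,600),interpolation=2))
E
```

```text
23.2 [ 0.4902709  -0.29093936  0.05803011] [ 4.51003122  3.24882639 -3.01877851]
```

View pics/c8.png

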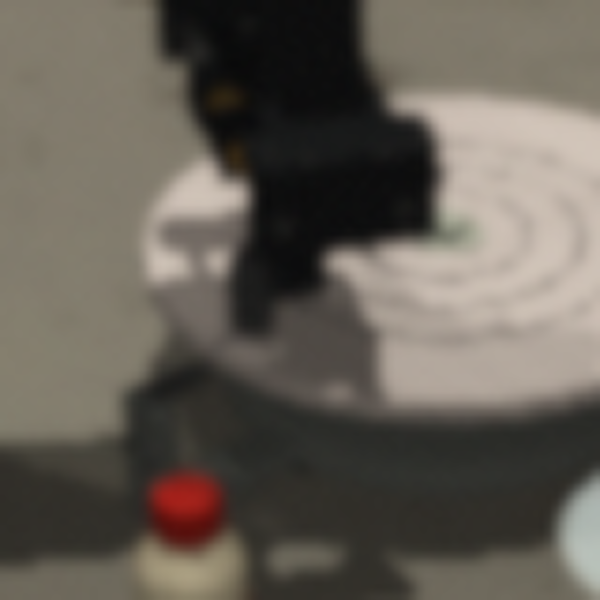

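The fingertip rests against the peg (crop (253,330)), close to the pointer line. I'll back off along the radial load direction, lift, and check.

Call:
{"fn": "step_arm", "kwargs": {
  "series": [
    [0.4,0.3,0,0,0,0,1],
    [0.4,0.3,0,0,0,0,1],
    [0.4,0.3,0,0,0,0,1],
    [0.8,0.6,0,0,0,0,1],
    [4,3,0,0,0,0,1],
    [12,8,0,0,0,0,1],
    [0,0,30,0,0,0,1],
    [0,0,45,0,0,0,1],
    [0,0,45,0,0,0,1],
    [-5,40,30,0,0,0,1],
    [-5,48,20,0,0,0,1],
    [-5,48,0,0,0,0,1],
    [-5,48,0,0,0,0,1],
    [-5,48,0,0,0,0,1],
    [-5,48,0,0,0,0,1],
    [-5,48,0,0,0,0,1],
    [0,48,0,0,0,0,1],
    [0,48,0,0,0,0,1],
    [0,20,0,0,0,0,1],
    [0,0,0,0,0,0,1]
  ]
}}

```text
clock: 25.25
tool_pos: [0.472, 0.1678, 0.2272]
eef_rot: [-0.065, 0.998, 0.001, 0.0]
contact_force: [0.3, -0.4, -0.9]
opening: 0.007
finger_force: 0.0
```

```bash
python3 - <<'E'
from h import *
print(ang(),ang())
p,d=r.snapshot("top");P=cloud("top",d);v,u=np.mgrid[:400,:640];g=p.max(2)
dx=P[...,:2]-H;R=np.hypot(*dx.transpose(2,0,1));A=np.degrees(np.arctan2(dx[...,1],dx[...,0]))
m=(R>.085)&(R<.122)&(P[...,2]>.082)&(P[...,2]<.115)
a=lambda q:np.degrees(np.arctan2(*(np.array(q)[:2]-H)[::-1]))
k=m&(P[...,2]>.1);print("peg",m.sum(),u[m].mean(),v[m].mean(),a(P[m].mean(0)),k.sum(),P[k].mean(0),a(P[k].mean(0)))
b=(R>.135)&(R<.16)&(P[...,2]>.062)&(P[...,2]<.08)&(A<-125)&(A>-165)
print("brk",b.sum(),a(P[b].mean(0)),A[b].min(),A[b].max())
n=(R<.02)&(P[...,2]>.0765);print("nut",P[n].mean(0))
cv2.imwrite("pics/c9.png",cv2.resize(p[185:245,365:425],(600,600),interpolation=2))
s=r.get_state();print(s["clock"],s["tool_pos"])
E
```

```text
(25.25, 32, -143.5, 0.105) (25.3, 32, -143.5, 0.105)
peg 50 385.3 212.66 -146.4616908667249 39 [ 0.47113034 -0.29116036  0.1074101 ] -145.6617460679767
brk 50 -144.27385859570154 -147.97823978422156 -140.19504876414686
nut [ 0.55729078 -0.23275931  0.07925463]
25.4 [0.47243981 0.16123969 0.22668957]
```

View pics/c9.png

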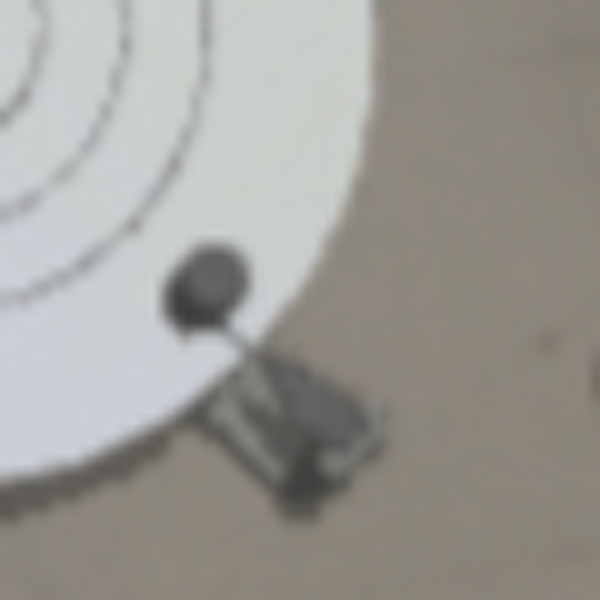

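The peg's line at crop (250,350) runs into the pointer bracket. The peg is at about -145.7° against the pointer's -144.3°, the wheel is still, and the hand is clear.

```bash
python3 -c "
from plant import r
print(r.finish_job())"
```

```text
the job is handed in; nothing more can be done
None
```

I handed the job in. The wheel coasted untouched past the pointer twice, was braked, and now rests with the peg about 1.5° (3 mm) from the pointer. Getting there took a second flick, because the first passed over the peg, plus a slow push back on the peg after the brake release let the wheel creep. The result of the judging was not shown.

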